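Seal a paint tin by running the fingertips round its lid

TASK

Seal the big bare-metal paint tin: with the fingers closed, start on the side of the lid's rim nearest the robot and run the fingertips once right round it, clockwise as seen from above, pressing it down as they go, until they are back where they began and the lid is fully home all round. Press only on the raised rim and no harder than it needs - the sunken middle dents - and leave the tin standing where it is, lifting nothing and leaving the other things alone.

Things in the scene. Friction and masses are not known exactly. Their poses are not given: they have to be found in the camera images.
- paint_tin: plain bare-metal paint tin with dried green runs, 108 mm wide (111 over the rolled rim), the only one this big; 1.5 kg, loose. Origin: centre of its underside, z up; rolled rim 124 mm up; its -x side faces the robot to 0.25 rad. A sprung lip in the mouth grips the lid: pressing one place takes 5 to 10 N and lowers that side only; what is down stays down, stopped by a ledge.
- lid: the tin's round push-in lid, bare metal, 99 mm wide, set in the mouth but not home. Origin: centre of the underside of its rim, z up. The raised flat rim is a smooth, slippery ring of radius 41 to 49 mm, its top 6.5 mm above the origin. Start: rim top 131 mm above the tin's base; home: 126 mm all round, 2 mm above the tin's own rim (a push of 5 mm).
- lid_panel: the thin sunken middle of the lid, 79 mm in diameter, 3.5 mm below the top of the lid's rim; it dents under a finger. Same origin and axes as the lid.
- rim_near (a point): point on the near side of the tin's mouth, on the circle of radius 45.5 mm about the tin's axis (middle of the lid's rim), 126 mm above the tin's base, the height of the lid's rim top when home; number 1 of eight, 45 degrees apart, going clockwise seen from above. Fixed to the tin.
- rim_near_left (a point): point on the near left of the tin's mouth, on the circle of radius 45.5 mm about the tin's axis (middle of the lid's rim), 126 mm above the tin's base, the height of the lid's rim top when home; number 2 of eight, 45 degrees apart, going clockwise seen from above. Fixed to the tin.
- rim_left (a point): point on the left side of the tin's mouth, on the circle of radius 45.5 mm about the tin's axis (middle of the lid's rim), 126 mm above the tin's base, the height of the lid's rim top when home; number 3 of eight, 45 degrees apart, going clockwise seen from above. Fixed to the tin.
- rim_far_left (a point): point on the far left of the tin's mouth, on the circle of radius 45.5 mm about the tin's axis (middle of the lid's rim), 126 mm above the tin's base, the height of the lid's rim top when home; number 4 of eight, 45 degrees apart, going clockwise seen from above. Fixed to the tin.
- rim_far (a point): point on the far side of the tin's mouth, on the circle of radius 45.5 mm about the tin's axis (middle of the lid's rim), 126 mm above the tin's base, the height of the lid's rim top when home; number 5 of eight, 45 degrees apart, going clockwise seen from above. Fixed to the tin.
- rim_far_right (a point): point on the far right of the tin's mouth, on the circle of radius 45.5 mm about the tin's axis (middle of the lid's rim), 126 mm above the tin's base, the height of the lid's rim top when home; number 6 of eight, 45 degrees apart, going clockwise seen from above. Fixed to the tin.
- rim_right (a point): point on the right side of the tin's mouth, on the circle of radius 45.5 mm about the tin's axis (middle of the lid's rim), 126 mm above the tin's base, the height of the lid's rim top when home; number 7 of eight, 45 degrees apart, going clockwise seen from above. Fixed to the tin.
- rim_near_right (a point): point on the near right of the tin's mouth, on the circle of radius 45.5 mm about the tin's axis (middle of the lid's rim), 126 mm above the tin's base, the height of the lid's rim top when home; number 8 of eight, 45 degrees apart, going clockwise seen from above. Fixed to the tin.
- small_tin: small printed paint tin with its own lid shut, 77 mm in diameter, 77 mm high, loose; origin at the centre of its underside. Not part of the job.
- nail_jar: glass jar of nails, 64 mm in diameter, 85 mm high, loose; origin at the centre of its underside. Not part of the job.
- brush: paint brush 185 mm long lying on a timber offcut 45 mm high behind the tins, loose; origin under its middle. Not part of the job.
- screwdriver: screwdriver 223 mm long lying in front of the tins, loose; origin under its middle. Not part of the job.
- sanding_block: brown sanding block 62 x 100 mm, 28 mm high, lying near the front edge, loose; origin at the centre of its underside. Not part of the job.

How it is judged:
By the outcome, as a careful person would: the job done as asked, in the order asked, and still so for the second after the job is handed in, with the robot touching nothing.
It also fails if it takes over 61 s, if anything falls off the work surface, if the arm or the gripper's body presses on something with over 40 N, if the wrist force passes 120 N, or if a joint passes its speed limit or range.

ROBOT

A 6-joint arm with a two-finger parallel gripper is mounted at the origin on a cart in front of the work surface, level with it; the furniture and walls round the work are solid. World frame = base frame: x ahead of the robot, y to its left, z up, the work surface at z = 0. Lengths are in m, angles in rad, forces in N, time in s.
With the tool pointing down it reaches from about 0.225 to 0.875 m from the base axis. Payload 3.4 kg.
Tool frame: the origin (TCP) lies on the centre line of the jaws, within the pads' length; the fingertips stand 22 mm ahead of it and the grasp point (between the pads) lies 3 mm ahead of it; z points along the fingers, y is the line along which they close (so a half turn about z gives the same grasp; the last joint's range is limited). The gripper opens to 85 mm and grips with 20 to 120 N. Pads are 22 mm wide; open, the fingers measure 114 mm over their backs; the gripper's body (76 mm by 85 mm) begins 54 mm behind the grasp point. The pads swing forward as they close: fully open they stand 13 mm farther back than shut.
Start: joints at [-1.292, 0.276, 1.505, -0, 1.361, -0.121], TCP at [0.224, -0.53, 0.253] pointing down, gripper open.
Joint ranges: [-2.89, 2.89], [-0.75, 2.08], [0.22, 2.7], [-1.18, 4.32], [0.11, 2.71], [-2.7, 2.7]. Speed limits (rad/s): [2.57, 2.57, 3.14, 3.14, 3.14, 3.14].

INTERFACE

Orientations are given as a unit quaternion [w, x, y, z].
In Python, from rig import manip gives the robot as it stands.
- The arm moves only by the shell command python3 steer.py 'ROWS' [OPENING] [FORCE]. ROWS is a JSON list of rows, 1 to 5 of them, each of 4 numbers: dx, dy, dz in m, then a turn about the tool's z in rad; each row shifts and turns the commanded pose from where the row before left it, along the tool's axes as they then stand; what a row does not reach is not made up. A row lasts 1/12 s, in which the tool goes at most 0.0417 m and 0.125 rad, less where a joint would pass 70% of its speed; a pose out of reach is approached as far as the arm can. OPENING is the finger opening in m, set as the command begins (- or left out keeps the last). The fingers move at their own pace and stop on an object; FORCE is the grip in N (left out, the last holds). Time passes only in rows, so rows that do not move let the fingers close. It prints the time, the measured TCP pose, the force, the opening and the grip force at its end. Input that does not fit is refused with a message, and nothing moves.
- manip.get_state(): the state, without advancing time (a new reading comes with each control period).
- manip.get_image(name): name is "scene" or "top"; returns a dict with "img" (400x640x3 uint8, red, green, blue), "camera_matrix" (3x3 intrinsics, pixels), "T" (4x4, takes a point from camera to world coordinates). Camera axes: x right, y down, z forward; pixel columns grow to the right and rows downward; lengths in m; the calibration is good to about 2 mm. A picture is of the moment at which its call begins. There is no depth.
- manip.sign_off(): hands the job in; it is judged then, once.
The state is a dict: "clock": time; "qpos": joint angles; "qd": joint speeds; "effort": joint torques, N m; "position": TCP position; "ee_rot": TCP orientation; "contact_force": force on the tool from outside, world axes, zero at the start; "moment": the same for the moment, N m; "width": finger opening in m; "gripper_force": force on a finger pad.
Only numpy, scipy, OpenCV 4.12 (cv2) and the standard library are available. Lean on these libraries where they do the work, as an engineer would, in place of code of your own. Each camera call takes 0.05 s, during which the arm holds its last target. There are 200 camera calls.

## Working session

There is one attempt and no reset: what is moved stays moved. The work goes in short steps, Python scripts to look and compute and a shell command to move; the robot and the scene stay as the last step left them, time stands still between calls to the robot, and variables do not carry over. Pictures are saved under pics/ and viewed, at most 10 in all, crops included, and the job is handed in when it is done.

```bash
ls; mkdir -p pics
python3 - <<'E'
from rig import manip
import cv2
for n in("scene","top"):
    d=manip.get_image(n);cv2.imwrite(f"pics/{n}0.png",d["img"][:,:,::-1]);print(d["camera_matrix"],d["T"])
print(manip.get_state())
E
```

```text
pics
rig.py
steer.py
[[450.18191168   0.         313.46012383]
 [  0.         450.18191168 204.13234456]
 [  0.           0.           1.        ]] [[-0.48266701 -0.59814529  0.63973023 -0.1424755 ]
 [-0.87560975  0.314191   -0.36686725  0.40382331]
 [ 0.01844244 -0.73722874 -0.67539148  0.83582925]
 [ 0.          0.          0.          1.        ]]
[[457.12471997   0.         314.39796228]
 [  0.         457.12471997 204.0559021 ]
 [  0.           0.           1.        ]] [[-0.02826801 -0.99730026  0.06777247  0.46375716]
 [-0.99950383  0.02725794 -0.01578272  0.00793061]
 [ 0.01389277 -0.06818499 -0.99757596  1.06373517]
 [ 0.          0.          0.          1.        ]]
{'clock': 0.1, 'qpos': array([-1.29199589e+00,  2.76525564e-01,  1.50598438e+00,  2.05672613e-05,
        1.36070316e+00, -1.20977540e-01]), 'qd': array([-0.00196603, -0.00242394, -0.00370229,  0.00057064,  0.00093648,
       -0.00065807]), 'effort': array([ 1.41917899e-03, -4.17698121e+01, -2.46405280e+01, -2.46616737e-04,
        5.69426207e-03,  7.37787559e-06]), 'position': array([ 0.2236936 , -0.52924305,  0.25253854]), 'ee_rot': array([-8.08497945e-04,  9.80088732e-01,  1.98558355e-01, -5.38453429e-05]), 'contact_force': array([0.23583776, 0.44299466, 0.08308376]), 'moment': array([-0.0006866 ,  0.00336184, -0.02171696]), 'gripper_force': 0.0, 'width': 0.08554398607286519}
```

View pics/top0.png

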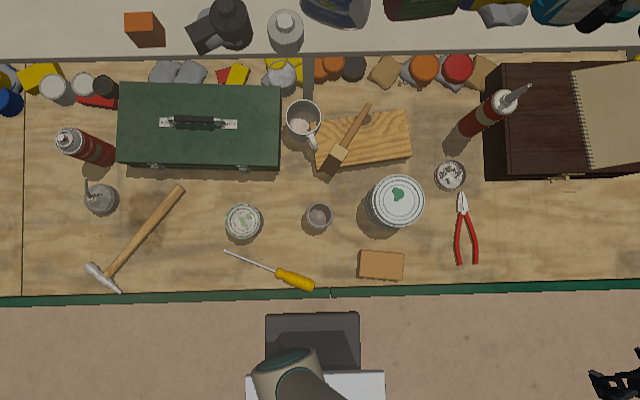

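View pics/scene0.png

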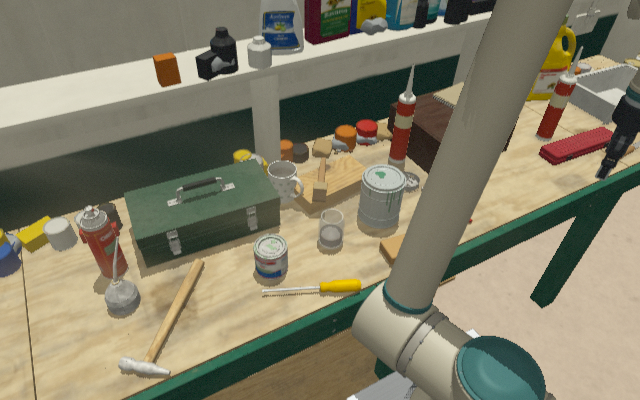

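The tin's top is near (398,201) in the top view and (384,180) in the scene view. I'll enlarge both.

Run:
```python
import cv2,numpy as np
a=cv2.imread("pics/top0.png")[165:240,360:435];b=cv2.imread("pics/scene0.png")[155:235,345:425]
f=lambda i:cv2.resize(i,(400,400) ,interpolation=cv2.INTER_CUBIC)
cv2.imwrite("pics/crop0.png",np.hstack([f(a),f(b)]))
```

```text
(no output)
```

View pics/crop0.png

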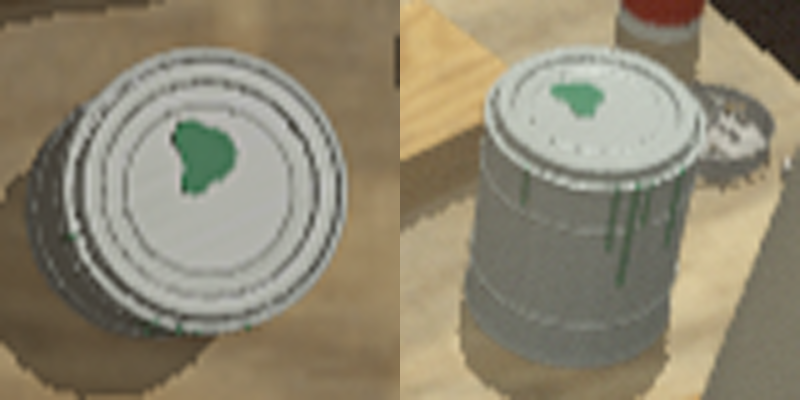

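```bash
cat > h.py <<'E'
from rig import manip
import numpy as np
def ray(n,u,v,z):
    d=manip.get_image(n);K,T=d["camera_matrix"],d["T"]
    r=T[:3,:3]@np.linalg.solve(K,[u,v,1]);o=T[:3,3]
    return o+r*(z-o[2])/r[2]
E
python3 - <<'E'
from h import *
print(ray("top",398.2,200.2,.124),ray("scene",383.5,178.2,.124))
E
```

```text
[ 0.53085293 -0.18035201  0.124     ] [ 0.53437228 -0.1850167   0.124     ]
```
Discrepancy (3.5,4.7)mm. Refine: fit projected circles to image? Let me check by reprojecting circle at center candidates and overlay. Least squares with calibration error... Top more trustworthy (tin directly beneath; error ~2mm). The scene calibration error 2 mm as well. Perspective ellipse center bias: centre of ellipse vs projected centre: shifts small (~0.5px) - in scene the circle centre projects further (higher up) than ellipse centre → x moves farther... let me overlay with average and check edges. Alternatively fit more precisely: pick the edge points: left(84,?) etc. Do an overlay of (0.532,-0.182).

Run:
```python
from h import *
import cv2
out=[]
t=np.linspace(0,2*np.pi,200)
for n,(x0,y0),c in(("top",(360,165),(.5309,-.1804)),("scene",(345,155),(.5344,-.185))):
    d=manip.get_image(n);s=5
    im=cv2.resize(d["img"][y0:y0+80,x0:x0+80,::-1],(400,400),interpolation=cv2.INTER_NEAREST)
    for r,z,cl in((.0555,.124,(0,0,255)),(.049,.131,(255,0,0)),(.054,.0,(0,200,0))):
        P=np.c_[c[0]+r*np.cos(t),c[1]+r*np.sin(t),0*t+z]
        T=np.linalg.inv(d["T"]);q=(P@T[:3,:3].T+T[:3,3])@d["camera_matrix"].T
        q=(q[:,:2]/q[:,2:]-[x0,y0]+.5)*s
        cv2.polylines(im,[q.astype(int)],True,cl,1)
    out.append(im)
cv2.imwrite("pics/ov.png",np.hstack(out))
```

View pics/ov.png

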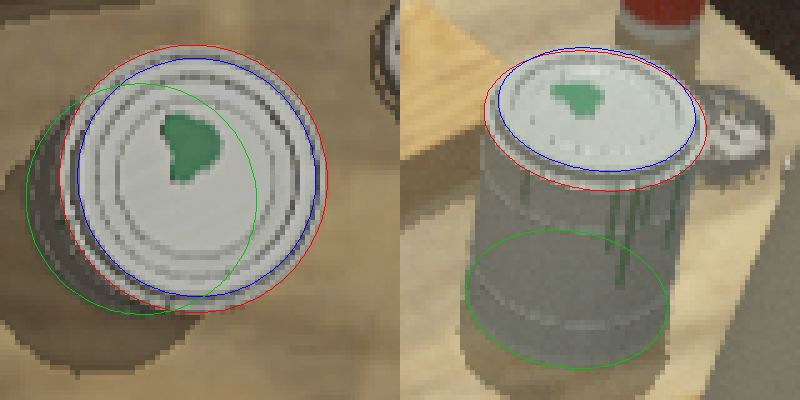

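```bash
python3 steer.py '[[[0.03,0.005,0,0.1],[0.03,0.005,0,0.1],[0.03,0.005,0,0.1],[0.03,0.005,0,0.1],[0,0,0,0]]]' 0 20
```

```text
refused: ROWS must be a list of rows, each a list of 4 numbers. Nothing was moved.
```

I used the wrong layout. The manual says a list of rows, each a list of 4 numbers; once more.

```bash
python3 steer.py '[[0.03,0.005,0,0.1],[0.03,0.005,0,0.1],[0.03,0.005,0,0.1],[0.03,0.005,0,0.1],[0,0,0,0]]' 0 20
```

```text
clock: 0.72
position: [0.3495, -0.5194, 0.2529]
ee_rot: [0.0, 1.0, 0.0, 0.002]
contact_force: [-0.9, -0.3, -0.5]
width: 0.0252
gripper_force: 0.0
```

The circles match each image, and the two cameras differ by about 4 mm in centre. I'll settle that by looking at the fingertips near the lid.

```bash
python3 steer.py '[[0.014,-0.035,0,0],[0.014,-0.035,0,0],[0.014,-0.035,0,0],[0.014,-0.035,0,0],[0.014,-0.035,0,0]]' 0; python3 steer.py '[[0.014,-0.035,0.01,0],[0.014,-0.035,0.01,0],[0.014,-0.035,0.02,0],[0.014,-0.035,0.02,0],[0.012,-0.004,0,0]]' 0;python3 steer.py '[[0,0,0,0],[0,0,0,0]]' 0
python3 - <<'E'
from h import *
import cv2
s=manip.get_state();print(s["position"],s["ee_rot"],s["contact_force"],s["width"])
out=[]
for n,(x0,y0) in(("top",(360,165)),("scene",(345,120))):
    d=manip.get_image(n);cv2.imwrite(f"pics/{n}1.png",d["img"][:,:,::-1])
    im=cv2.resize(d["img"][y0:y0+80,x0:x0+80,::-1],(400,400),interpolation=cv2.INTER_NEAREST)
    P=np.array(s["position"])+[0,0,-.022]
    T=np.linalg.inv(d["T"]);q=(P@T[:3,:3].T+T[:3,3])@d["camera_matrix"].T
    q=(q[:2]/q[2]-[x0,y0]+.5)*5;print(n,q)
    cv2.drawMarker(im,tuple(int(v) for v in q),(0,0,255),0,8)
    out.append(im)
cv2.imwrite("pics/tip.png",np.hstack(out))
E
```

```text
clock: 1.13
position: [0.4141, -0.343, 0.2532]
ee_rot: [-0.0, 1.0, -0.0, -0.0]
contact_force: [1.3, -0.8, 0.2]
width: -0.0
gripper_force: 0.0
clock: 1.55
position: [0.4784, -0.1954, 0.1907]
ee_rot: [-0.004, 1.0, 0.002, -0.004]
contact_force: [-1.1, 0.2, -0.1]
width: 0.0001
gripper_force: 0.0
clock: 1.72
position: [0.482, -0.2026, 0.1945]
ee_rot: [0.001, 1.0, 0.001, -0.0]
contact_force: [0.5, -0.2, 0.4]
width: 0.0
gripper_force: 0.0
[ 0.48201659 -0.2025558   0.19446676] [ 6.46494819e-04  9.99999313e-01  9.78003242e-04 -5.68790528e-06] [ 0.54540293 -0.22275421  0.42626679] 4.162106631572586e-05
top [279.56943658 291.95865934]
scene [301.91707628 265.37461974]
```

View pics/tip.png

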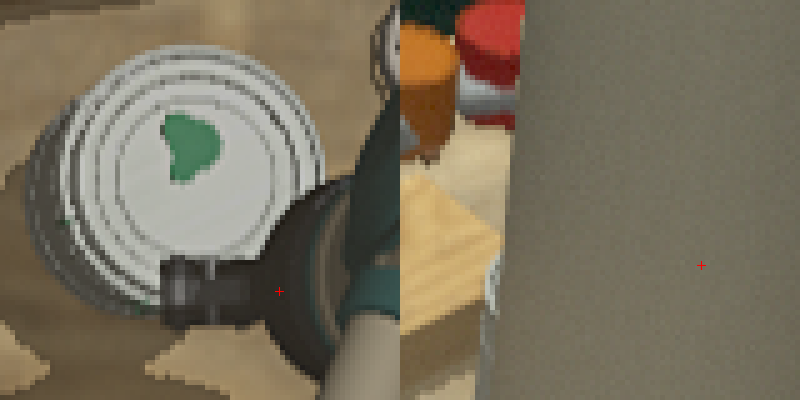

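The scene view is blocked by the arm here. I'll move the tip aside, to the left, to check both cameras against it.

```bash
python3 steer.py '[[-0.01,-0.035,0,0],[0,-0.035,0,0],[0,-0.035,0,0],[0,-0.035,0,0],[0,-0.035,0,0]]' 0; python3 steer.py '[[0,-0.035,0,0],[0,-0.035,0,0],[0,-0.035,0,0],[0,0,0,0],[0,0,0,0]]' 0
python3 - <<'E'
from h import *
import cv2
s=manip.get_state();print(s["position"],s["ee_rot"],s["contact_force"],s["width"])
out=[]
for n in("top","scene"):
    d=manip.get_image(n);cv2.imwrite(f"pics/{n}2.png",d["img"][:,:,::-1])
    P=np.array(s["position"])+[0,0,-.022]
    T=np.linalg.inv(d["T"]);q=(P@T[:3,:3].T+T[:3,3])@d["camera_matrix"].T
    q=q[:2]/q[2];print(n,q);x0,y0=(q-40).astype(int)
    im=cv2.resize(d["img"][y0:y0+80,x0:x0+80,::-1],(400,400),interpolation=cv2.INTER_NEAREST)
    q=(q-[x0,y0]+.5)*5
    cv2.drawMarker(im,tuple(int(v) for v in q),(0,0,255),0,8)
    out.append(im)
cv2.imwrite("pics/tip2.png",np.hstack(out))
E
```

```text
clock: 2.23
position: [0.4716, -0.0275, 0.1951]
ee_rot: [0.0, 1.0, -0.002, 0.001]
contact_force: [1.6, -0.1, -0.4]
width: 0.0002
gripper_force: 0.0
clock: 2.65
position: [0.472, 0.0779, 0.1949]
ee_rot: [0.0, 1.0, 0.001, 0.001]
contact_force: [-0.9, -0.4, 0.4]
width: 0.0
gripper_force: 0.0
[0.4720374  0.0778755  0.19488242] [4.09184394e-04 9.99999280e-01 9.14821894e-04 6.59337095e-04] [-0.90687341 -0.42608198  0.40149462] 2.7457243217408722e-05
top [271.92516842 232.05079692]
scene [302.47878889 212.92814181]
```

View pics/tip2.png

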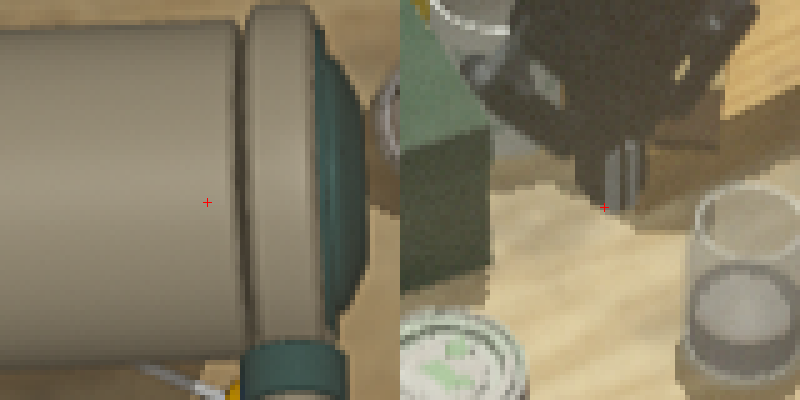

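Run:
```python
from h import *
import cv2
d=manip.get_image("scene");x0,y0=282,172
im=cv2.resize(d["img"][y0:y0+60,x0:x0+60,::-1],(600,600),interpolation=cv2.INTER_CUBIC)
p=np.array([0.4720,0.0779,0.1729]);T=np.linalg.inv(d["T"])
for hy,cl in((.005,(0,0,255)),(.010,(255,0,0))):
    for zz in(0,.03):
        P=np.array([[a*.011,b*hy,zz] for a,b in((1,1),(1,-1),(-1,-1),(-1,1))])+p
        q=(P@T[:3,:3].T+T[:3,3])@d["camera_matrix"].T
        q=(q[:,:2]/q[:,2:]-[x0,y0]+.5)*10
        cv2.polylines(im,[q.astype(int)],True,cl,1)
cv2.imwrite("pics/tip3.png",im)
```

```text
(no output)
```

View pics/tip3.png

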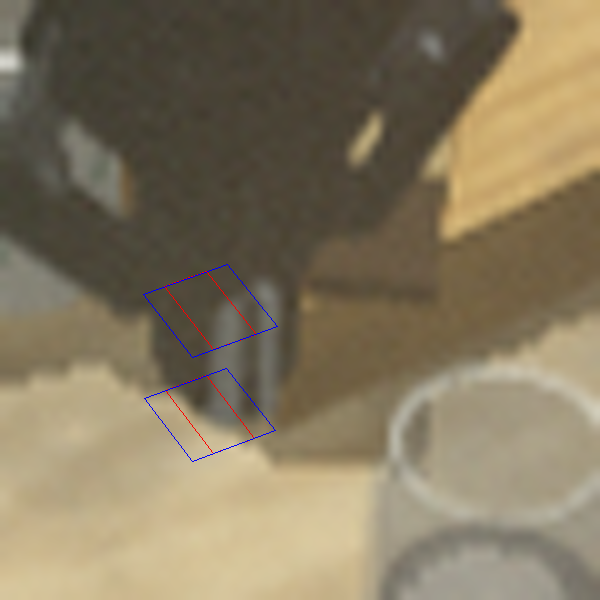

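Comparing the meeting line of the closed tips, they appear at (248,425) in the crop against a predicted (234,446). That means the scene camera is off by about (1.4,-2) px. Corrected, its centre agrees with the top view, so the centre is about (0.531,-0.180). Moving above the near rim.

```bash
python3 steer.py '[[0.003,0.035,0.005,0],[0.003,0.035,0.005,0],[0.003,0.035,0.005,0],[0.003,0.035,0.005,0],[0.003,0.035,0.005,0]]' 0; python3 steer.py '[[0.001,0.034,0.005,0],[0,0.034,0,0],[0,0,0,0],[0,0,0,0]]' 0
python3 - <<'E'
from h import *
print(ray("scene",382.1,180.2,.124), manip.get_state()["position"])
a=np.radians(161.3-np.arange(0,391,10))
p=np.c_[.531+.0455*np.cos(a),-.18+.0455*np.sin(a)]
for i in range(0,39):print(i*10,p[i].round(4),(np.diff(p,axis=0)[i]*[1,-1]).round(4))
E
```

```text
clock: 3.22
position: [0.4862, -0.1008, 0.1693]
ee_rot: [0.0, 1.0, -0.001, 0.0]
contact_force: [0.7, 0.8, -0.6]
width: -0.0
gripper_force: 0.0
clock: 3.55
position: [0.4871, -0.1687, 0.1641]
ee_rot: [0.0, 1.0, -0.003, -0.0]
contact_force: [-0.2, 1.3, 0.7]
width: 0.0002
gripper_force: 0.0
[ 0.52951148 -0.17728953  0.124     ] [ 0.48688178 -0.16705239  0.16411158]
0 [ 0.4879 -0.1654] [ 0.0032 -0.0073]
10 [ 0.4911 -0.1581] [ 0.0044 -0.0066]
20 [ 0.4955 -0.1516] [ 0.0055 -0.0057]
30 [ 0.501  -0.1458] [ 0.0064 -0.0047]
40 [ 0.5074 -0.1411] [ 0.0071 -0.0035]
50 [ 0.5145 -0.1376] [ 0.0076 -0.0022]
60 [ 0.5221 -0.1354] [ 0.0079 -0.0009]
70 [ 0.53   -0.1345] [0.0079 0.0005]
80 [ 0.5379 -0.135 ] [0.0077 0.0019]
90 [ 0.5456 -0.1369] [0.0073 0.0032]
100 [ 0.5529 -0.1401] [0.0066 0.0044]
110 [ 0.5594 -0.1445] [0.0057 0.0055]
120 [ 0.5652 -0.15  ] [0.0047 0.0064]
130 [ 0.5699 -0.1564] [0.0035 0.0071]
140 [ 0.5734 -0.1635] [0.0022 0.0076]
150 [ 0.5756 -0.1711] [0.0009 0.0079]
160 [ 0.5765 -0.179 ] [-0.0005  0.0079]
170 [ 0.576  -0.1869] [-0.0019  0.0077]
180 [ 0.5741 -0.1946] [-0.0032  0.0073]
190 [ 0.5709 -0.2019] [-0.0044  0.0066]
200 [ 0.5665 -0.2084] [-0.0055  0.0057]
210 [ 0.561  -0.2142] [-0.0064  0.0047]
220 [ 0.5546 -0.2189] [-0.0071  0.0035]
230 [ 0.5475 -0.2224] [-0.0076  0.0022]
240 [ 0.5399 -0.2246] [-0.0079  0.0009]
250 [ 0.532  -0.2255] [-0.0079 -0.0005]
260 [ 0.5241 -0.225 ] [-0.0077 -0.0019]
270 [ 0.5164 -0.2231] [-0.0073 -0.0032]
280 [ 0.5091 -0.2199] [-0.0066 -0.0044]
290 [ 0.5026 -0.2155] [-0.0057 -0.0055]
300 [ 0.4968 -0.21  ] [-0.0047 -0.0064]
310 [ 0.4921 -0.2036] [-0.0035 -0.0071]
320 [ 0.4886 -0.1965] [-0.0022 -0.0076]
330 [ 0.4864 -0.1889] [-0.0009 -0.0079]
340 [ 0.4855 -0.181 ] [ 0.0005 -0.0079]
350 [ 0.486  -0.1731] [ 0.0019 -0.0077]
360 [ 0.4879 -0.1654] [ 0.0032 -0.0073]
370 [ 0.4911 -0.1581] [ 0.0044 -0.0066]
380 [ 0.4955 -0.1516] [ 0.0055 -0.0057]
```

```bash
python3 steer.py '[[0.001,-0.0015,0.004,0],[0,0,0.004,0],[0,0,0.002,0],[0,0,0,0],[0,0,0,0]]' 0; python3 steer.py '[[0,0,0.001,0],[0,0,0.001,0],[0,0,0,0]]' 0; python3 steer.py '[[0,0,0.001,0],[0,0,0.001,0],[0,0,0,0]]' 0
```

```text
clock: 4.02
position: [0.4886, -0.1628, 0.1541]
ee_rot: [-0.0, 1.0, 0.001, -0.0]
contact_force: [0.1, -0.2, 0.3]
width: -0.0
gripper_force: 0.0
clock: 4.27
position: [0.4888, -0.1634, 0.1523]
ee_rot: [0.0, 1.0, 0.0, 0.0]
contact_force: [0.2, -0.2, 1.2]
width: 0.0002
gripper_force: 0.0
clock: 4.52
position: [0.4887, -0.1637, 0.1502]
ee_rot: [0.0, 1.0, -0.0, 0.0]
contact_force: [0.6, 0.4, 0.4]
width: 0.0001
gripper_force: 0.0
```

```bash
python3 steer.py '[[-0.0005,0.0015,0.0005,0],[0,0,0.0005,0],[0,0,0,0]]' 0;  python3 steer.py '[[0,0,0.0005,0],[0,0,0,0]]' 0
python3 - <<'E'
from h import *
import cv2
s=manip.get_state();print(s["position"],s["contact_force"],s["moment"])
d=manip.get_image("top");cv2.imwrite("pics/a.png",cv2.resize(d["img"][160:250,350:450,::-1],(700,600),interpolation=cv2.INTER_CUBIC))
E
```

```text
clock: 4.77
position: [0.4882, -0.1654, 0.1492]
ee_rot: [0.0, 1.0, -0.0, 0.0]
contact_force: [0.2, 1.1, 1.1]
width: -0.0
gripper_force: 0.4
clock: 4.93
position: [0.4882, -0.1653, 0.1487]
ee_rot: [0.0, 1.0, -0.0, 0.0]
contact_force: [0.4, 0.7, 0.6]
width: 0.0001
gripper_force: 0.5
[ 0.48816535 -0.16532631  0.14867726] [0.4065246  0.68154045 0.62111293] [-0.00118088 -0.00383267 -0.02110981]
```

View pics/a.png

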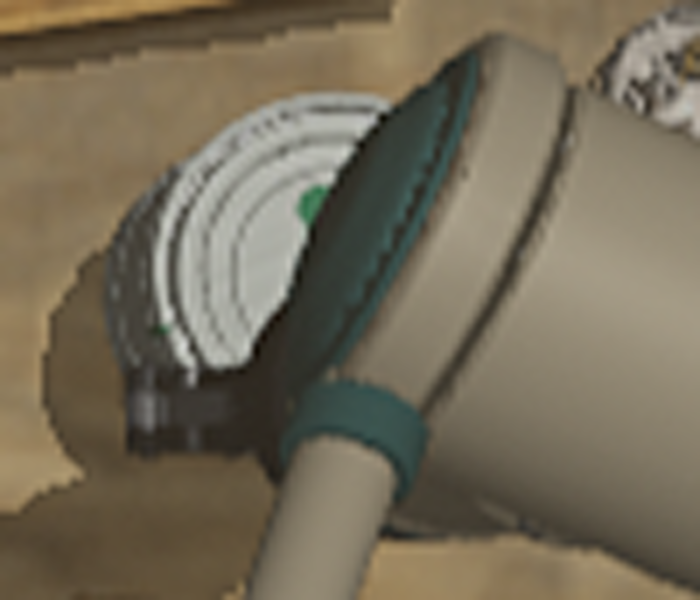

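```bash
python3 steer.py '[[0,0,0.0005,0],[0,0,0,0]]' 0;  python3 steer.py '[[0,0,0.0005,0],[0,0,0,0]]' 0; python3 -c "
from rig import manip
s=manip.get_state();print(s['moment'],s['effort'])"
```

```text
clock: 5.15
position: [0.4881, -0.1653, 0.1482]
ee_rot: [0.0, 1.0, -0.0, -0.0]
contact_force: [-0.7, 0.2, 2.4]
width: 0.0001
gripper_force: 0.6
clock: 5.32
position: [0.4881, -0.1653, 0.1478]
ee_rot: [0.0, 1.0, -0.0, -0.0]
contact_force: [-1.0, -0.7, 2.2]
width: -0.0003
gripper_force: 1.2
[-0.11160264  0.09421838  0.00167295] [ 3.43586002e-01 -3.65990424e+01 -2.05590588e+01  2.34278776e-01
 -1.79429138e-01 -1.92050793e-03]
```

```bash
for i in 1 2; do :; done; python3 steer.py '[[0,0,0.0005,0],[0,0,0,0]]' 0;  python3 steer.py '[[0,0,0.0005,0],[0,0,0,0]]' 0; python3 -c "
from rig import manip
s=manip.get_state();print(s['moment'],s['effort'])"
```

```text
clock: 5.48
position: [0.4881, -0.1653, 0.1475]
ee_rot: [0.0, 1.0, -0.0, 0.0]
contact_force: [-1.6, 0.2, 5.3]
width: 0.0001
gripper_force: 2.3
clock: 5.65
position: [0.4881, -0.1653, 0.1474]
ee_rot: [0.0, 1.0, -0.0, 0.0]
contact_force: [-2.0, -0.5, 7.0]
width: 0.0003
gripper_force: 3.6
[0.00726445 0.39034519 0.0461306 ] [ 3.76382126e-01 -3.41247797e+01 -1.97659600e+01  3.10519058e-01
 -6.76865950e-01  5.04642139e-04]
```

```bash
python3 steer.py '[[0,0,0.0004,0],[0,0,0,0],[0,0,0,0]]' 0
python3 - <<'E'
from h import *
import cv2
s=manip.get_state();print(s["position"],s["contact_force"],s["moment"])
d=manip.get_image("scene");cv2.imwrite("pics/b.png",cv2.resize(d["img"][130:240,320:450,::-1],(780,600),interpolation=cv2.INTER_CUBIC))
E
```

```text
clock: 5.9
position: [0.4882, -0.1653, 0.1473]
ee_rot: [0.0, 1.0, -0.0, 0.0]
contact_force: [-2.5, 0.2, 9.0]
width: 0.0001
gripper_force: 4.6
[ 0.48816648 -0.16527996  0.14734799] [-2.49789178  0.23008117  8.99928472] [0.06503232 0.4399095  0.02113673]
```

View pics/b.png

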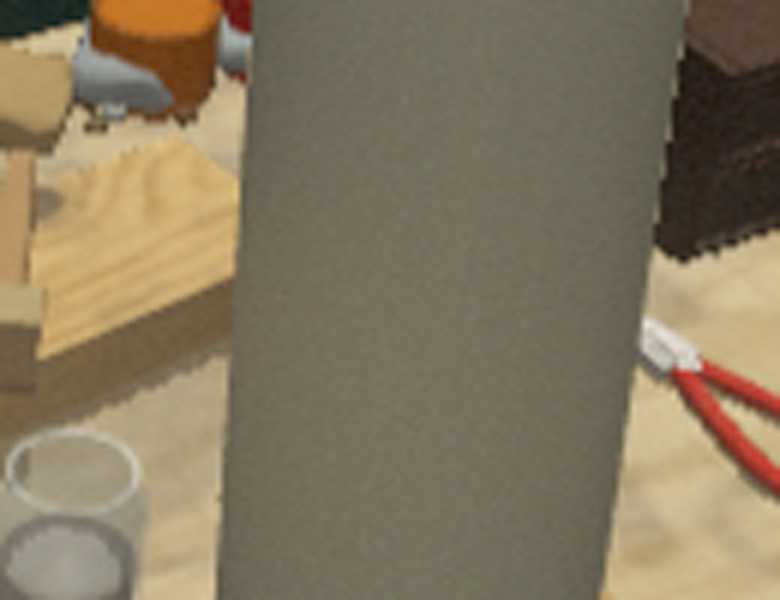

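```bash
python3 steer.py '[[0,0,0.0006,0],[0,0,0,0],[0,0,0,0]]' 0
```

```text
clock: 6.2
position: [0.4882, -0.1653, 0.1472]
ee_rot: [0.0, 1.0, -0.0, 0.0]
contact_force: [-3.2, 0.4, 11.9]
width: -0.0001
gripper_force: 5.9
```

```bash
python3 steer.py '[[0.0032,-0.0073,0,0],[0.0044,-0.0066,0,0],[0,0,0,0]]' 0;python3 steer.py '[[0.0055,-0.0057,0,0],[0.0064,-0.0047,0,0],[0,0,0,0]]' 0
```

```text
clock: 6.45
position: [0.4973, -0.1516, 0.1474]
ee_rot: [0.001, 1.0, 0.0, 0.002]
contact_force: [-0.4, -0.2, 10.9]
width: 0.0002
gripper_force: 5.0
clock: 6.7
position: [0.5093, -0.1412, 0.1473]
ee_rot: [0.001, 1.0, 0.0, 0.002]
contact_force: [-0.4, 0.0, 10.2]
width: 0.0001
gripper_force: 4.9
```

```bash
python3 steer.py '[[0.0056,-0.0035,0,0],[0.0076,-0.0022,0,0],[0.0079,-0.0009,0,0],[0,0,0,0]]' 0;python3 steer.py '[[0.0079,0.0005,0,0],[0.0077,0.0019,0,0],[0.0073,0.0032,0,0],[0,0,0,0]]' 0
```

```text
clock: 7.03
position: [0.5304, -0.1345, 0.1473]
ee_rot: [0.001, 1.0, 0.0, 0.001]
contact_force: [-0.8, 0.1, 10.0]
width: -0.0002
gripper_force: 5.1
clock: 7.37
position: [0.5534, -0.1399, 0.1473]
ee_rot: [0.0, 1.0, -0.0, 0.001]
contact_force: [-0.8, 1.5, 10.2]
width: -0.0001
gripper_force: 5.2
```

```bash
python3 steer.py '[[0.0066,0.0044,0,0],[0.0057,0.0055,0,0],[0.0047,0.0064,0,0],[0,0,0,0]]' 0;python3 steer.py '[[0.0035,0.0071,0,0],[0.0022,0.0076,0,0],[0.0009,0.0079,0,0],[0,0,0,0]]' 0;python3 steer.py '[[-0.0005,0.0079,0,0],[-0.0019,0.0077,0,0],[-0.0032,0.0073,0,0],[0,0,0,0]]' 0
```

```text
clock: 7.7
position: [0.5704, -0.1564, 0.1474]
ee_rot: [-0.0, 1.0, -0.0, 0.002]
contact_force: [-0.5, 0.2, 9.8]
width: 0.0002
gripper_force: 4.8
clock: 8.03
position: [0.577, -0.1794, 0.1474]
ee_rot: [0.0, 1.0, -0.001, 0.002]
contact_force: [0.3, -0.1, 8.9]
width: -0.0002
gripper_force: 4.4
clock: 8.37
position: [0.5712, -0.2026, 0.1475]
ee_rot: [0.001, 1.0, -0.001, 0.002]
contact_force: [0.0, 0.3, 8.3]
width: -0.0001
gripper_force: 4.1
```

```bash
python3 steer.py '[[-0.0044,0.0066,0,0],[-0.0055,0.0057,0,0],[-0.0064,0.0047,0,0],[0,0,0,0]]' 0;python3 steer.py '[[-0.0071,0.0035,0,0],[-0.0076,0.0022,0,0],[-0.0079,0.0009,0,0],[0,0,0,0]]' 0
```

```text
clock: 8.7
position: [0.5546, -0.2197, 0.1475]
ee_rot: [0.001, 1.0, -0.001, 0.002]
contact_force: [0.4, -0.7, 7.8]
width: -0.0001
gripper_force: 4.1
clock: 9.03
position: [0.5318, -0.2262, 0.1475]
ee_rot: [0.001, 1.0, -0.0, 0.002]
contact_force: [-0.2, 0.0, 8.6]
width: 0.0003
gripper_force: 4.2
```

```bash
python3 steer.py '[[-0.0079,-0.0008,0,0],[-0.0077,-0.0022,0,0],[-0.0073,-0.0032,0,0],[0,0,0,0]]' 0;python3 steer.py '[[-0.0066,-0.0044,0,0],[-0.0057,-0.0055,0,0],[-0.0047,-0.0064,0,0],[0,0,0,0]]' 0;python3 steer.py '[[-0.0035,-0.0071,0,0],[-0.0022,-0.0076,0,0],[-0.0009,-0.0079,0,0],[0,0,0,0]]' 0
```

```text
clock: 9.37
position: [0.5088, -0.2197, 0.1475]
ee_rot: [0.001, 1.0, -0.0, 0.002]
contact_force: [-0.7, -0.6, 9.0]
width: 0.0004
gripper_force: 4.5
clock: 9.7
position: [0.492, -0.2031, 0.1474]
ee_rot: [0.001, 1.0, -0.0, 0.002]
contact_force: [-0.5, -0.4, 9.2]
width: 0.0004
gripper_force: 4.6
clock: 10.03
position: [0.4858, -0.1804, 0.1474]
ee_rot: [0.001, 1.0, 0.0, 0.002]
contact_force: [0.6, -0.3, 9.0]
width: -0.0002
gripper_force: 4.7
```

```bash
python3 steer.py '[[0.0005,-0.0079,0,0],[0.0019,-0.0077,0,0],[0.0032,-0.0073,0,0],[0.0044,-0.0066,0,0],[0,0,0,0]]' 0
```

```text
clock: 10.45
position: [0.4961, -0.1509, 0.1474]
ee_rot: [0.001, 1.0, 0.0, 0.002]
contact_force: [-0.1, -0.4, 9.5]
width: 0.0002
gripper_force: 5.0
```

Round past the start. I'll lift clear, retreat and take a look.

```bash
python3 steer.py '[[0,0,-0.01,0],[0,0,-0.03,0],[0,0,-0.03,0],[-0.015,0.035,-0.01,0],[-0.015,0.035,0,0]]' 0;python3 steer.py '[[-0.015,0.035,0,0],[-0.015,0.035,0,0],[-0.015,0.035,0,0],[-0.02,0.035,0,0],[-0.02,0.035,0,0]]' 0;python3 steer.py '[[-0.03,0.025,0,0],[-0.03,0.025,0,0],[-0.03,0.025,0,0],[-0.03,0.025,0,0],[0,0,0,0]]' 0
python3 - <<'E'
from h import *
import cv2
out=[]
for n,(x0,y0) in(("top",(360,160)),("scene",(345,155))):
    d=manip.get_image(n);cv2.imwrite(f"pics/{n}9.png",d["img"][:,:,::-1])
    o=cv2.imread(f"pics/{n}0.png")
    f=lambda i:cv2.resize(i[y0:y0+80,x0:x0+80],(400,300),interpolation=cv2.INTER_CUBIC)
    out.append(np.vstack([f(o),f(d["img"][:,:,::-1])]))
cv2.imwrite("pics/fin.png",np.hstack(out))
E
```

```text
clock: 10.87
position: [0.4663, -0.2209, 0.2292]
ee_rot: [0.002, 1.0, 0.002, 0.003]
contact_force: [0.4, -1.4, 0.3]
width: 0.0002
gripper_force: 0.0
clock: 11.28
position: [0.3782, -0.3969, 0.2257]
ee_rot: [-0.0, 1.0, -0.0, 0.0]
contact_force: [0.7, 0.0, -0.2]
width: -0.0003
gripper_force: 0.0
clock: 11.7
position: [0.2539, -0.5003, 0.2255]
ee_rot: [0.002, 1.0, -0.003, -0.002]
contact_force: [0.7, -0.0, -0.0]
width: 0.0002
gripper_force: 0.0
```

View pics/fin.png

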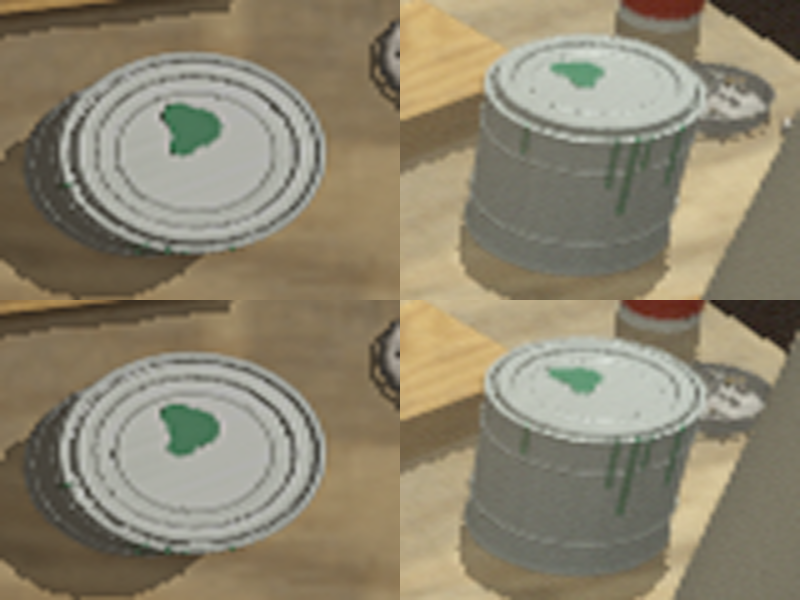

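The lower pair of crops shows the lid down and level in the mouth all round. The gap band near (600,140) in the "before" crop is gone, and the tin hasn't moved.

```bash
python3 -c "
from rig import manip
print(manip.sign_off())"
```

```text
the job is handed in; nothing more can be done
None
```

I ran the closed fingertips once clockwise round the lid's rim, slightly past the start, at about 8–12 N and a constant height matching home; the final pictures show the lid down and level and the tin unmoved, and I handed the job in at about 12 s (no verdict shown).

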